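# Assemble a hinged pie mould and hold its seam shut

### The job

Get the hinged pie mould ready for lining: slide the loose base plate along the worktop (do not lift it) under the lip of the standing rear half until it is fully home, swing the front half shut round it, and push the locking pin from its parking socket all the way down through the barrels at the seam. The pin leaves some play, so finish by pinching the two seam flanges together between the fingers, and end the program still holding them pressed shut; leave everything else on the worktop where it is.

Things in the scene. Friction and masses are not known exactly. Their poses are not given: they have to be found in the camera images.
- mould: oblong fluted steel pie mould without a floor, in two halves; origin on the worktop under the middle. Axes: x along it from hinge to seam, y to the rear half. Rear half (y > 0) is fixed: long wall, inner face y = +30 mm; half end walls, inner faces x = -56 and +56, y = 0 to 30; 4 mm thick, 66 high; inward lip 5 mm deep on the long wall, 14 to 18 mm up. Front half (gate): its mirror image
- bay (a point): centre of the mould's floor area, 5 mm above the worktop: where the centre of the base plate belongs; axes as the mould's
- plate_center (a point): centre of the loose steel base plate, 104 x 56 x 10 mm (its own x, y, z), about 0.35 kg, flat on the worktop in front of the mould's open side (-y). Home, it is turned like the mould and lies under the rear lip against the rear long wall: its centre then at y = 0 to +2 mm from the bay's, with 4 mm free at each end
- gate (a joint): hinge angle of the front half (gate), rad: 0 = shut against the rear half (hard stop), grows as it opens; seen from above it opens clockwise. At 1.57 it stands square to the mould. Light friction (0.04 N m) keeps it where it is left; no spring
- hinge_axis (a point): point on the gate's vertical hinge axis, at x = -72 mm, y = 0 in the mould's axes, 30 mm above the worktop; its axes are the mould's
- gate_grip (a point): centre of the gate's seam flange, 45 mm above the worktop; moves with the gate, 151 mm from the hinge axis. The flange is an upright steel plate, 8 mm thick, 38 mm long beyond the end wall, from 4 to 62 mm above the worktop. The point's axes: x along the gate away from the hinge, -y the gate's outer side
- rear_grip (a point): centre of the rear half's seam flange (fixed), 45 mm above the worktop, of the same shape; shut, the two flanges stand face to face (the centres 9 mm apart, 17 mm over both) between the end walls and the pin barrels
- pin_hole (a point): centre of the mouth of the pin hole, on top of the rear half's upper barrel, 52 mm above the worktop, 110 mm from the centre of the bay along the mould's x. The barrels are vertical tubes of 24 mm outer and 12 mm inner diameter: two on the rear half (6 to 20 and 38 to 52 mm above the worktop) and one on the gate between them (22 to 36 mm)
- gate_hole (a point): centre of the hole of the gate's barrel, 29 mm above the worktop, 182 mm from the hinge axis; right under pin_hole when the gate is shut
- pin_knob (a point): centre of the knob (22 mm diameter, 26 high) of the loose steel locking pin, 70 g; under it a collar 16 mm wide, 8 high, then the shank, 10 mm diameter, 50 long, tapered to 5 over the last 7; z up along the pin. Parked upright in a tube like the barrels, 26 mm high, at x = -12, y = +66 mm in the mould's axes, knob centre 78 mm up. Home, the collar rests on the upper barrel, knob centre 73 mm up
- pin_tip (a point): tip of the locking pin, 71 mm below the centre of its knob; 2 mm above the worktop when the pin is home
- mill_1: bystander: wooden pepper mill, 58 x 58 x 170 mm (origin at its foot, as for all bystanders)
- spice_jar_1: bystander: spice jar, 41 x 41 x 105 mm
- spice_jar_3: bystander: spice jar, 41 x 41 x 105 mm
- garlic_1: bystander: garlic bulb, 48 x 50 x 51 mm
- lemon_1: bystander: lemon, 83 x 58 x 58 mm
- steel_cup: bystander: small steel cup, 52 x 52 x 72 mm
- brush_1: bystander: washing-up brush lying down, 36 x 269 x 62 mm
Things that resemble listed ones, but are neither listed nor needed, are in the scene too. Of the things shaped like the part that bears plate_center, the dark steel one is meant.

How it is judged:
By the outcome, as a careful person would: the job done as asked, in the order asked, and still so for the second after the job is handed in, while the arm keeps its last pose, push and grip.
It also fails if it takes over 72 s, if anything falls off the work surface, if the arm or the gripper's body presses on something with over 40 N, if the wrist force passes 120 N, or if a joint passes its speed limit or range.

### The arm

A 6-joint arm with a two-finger parallel gripper is mounted at the origin on a cart in front of the work surface, level with it; the furniture and walls round the work are solid. World frame = base frame: x ahead of the robot, y to its left, z up, the work surface at z = 0. Lengths are in m, angles in rad, forces in N, time in s.
With the tool pointing down it reaches from about 0.3 to 0.85 m from the base axis. Payload 4.2 kg.
Tool frame: the origin (TCP) lies on the mounting face of the last link; the fingertips stand 191 mm ahead of it and the grasp point (between the pads) lies 172 mm ahead of it; z points along the fingers, y is the line along which they close (so a half turn about z gives the same grasp; the last joint's range is limited). The gripper opens to 91 mm and grips with 3 to 60 N. Pads are 32 mm wide; open, the fingers measure 118 mm over their backs; the gripper's body (76 mm by 178 mm) begins 60 mm behind the grasp point.
Start: joints at [1.326, 0.32, 1.565, -0, 1.257, -0.02], TCP at [0.128, 0.561, 0.405] pointing down, gripper open.
Joint ranges: [-3.11, 3.11], [-0.84, 2.01], [0.21, 2.61], [-1.34, 4.49], [0.05, 2.63], [-2.56, 2.56]. Speed limits (rad/s): [2.57, 2.57, 3.14, 3.14, 3.14, 3.14].

### API

Orientations are given as a unit quaternion [w, x, y, z].
In Python, from cell import env gives the robot as it stands.
- The arm moves only by the tool servo_tool, never from a script. Its argument "plan" is a list of rows, each a list of 7 numbers: the gripper command: -1 is shut, 1 is fully open, values between are in proportion, then the shift along the tool's x, y, z each as a share of 30 cm, from -1 to 1, then the turn, a rotation vector about the tool's x, y, z each as a share of pi rad, from -1 to 1. A call has 1 to 12 rows; each row shifts and turns the commanded pose from where the row before left it, along the tool's axes as they then stand; what a row does not reach is not made up. A row lasts 1/12 s, in which the tool goes at most 41.7 mm and 7.16 degrees, less where a joint would pass 70% of its speed; a pose out of reach is approached as far as the arm can. A call with a number of a shift or a turn outside -1 to 1 is refused whole. A call with a gripper value outside its range is refused whole. The fingers move at their own pace and stop on an object; the grip force is fixed at half the most. Time passes only in rows, so rows that do not move let the fingers close. It gives the time, the measured TCP pose, the force, the opening and the grip force at its end, in the units of the state.
- env.state(): the state, without advancing time (a new reading comes with each control period).
- env.get_image(name): name is "side" or "top"; returns the picture (420x560x3 uint8, blue, green, red); there is no depth.
- env.get_calibration(name): a dict with "fx", "fy", "cx", "cy" (pixels), "extrinsics" (4x4, takes a point from world to camera coordinates). Camera axes: x right, y up, looking along -z (the intrinsics and any distortion apply to the point x, -y, -z); pixel columns grow to the right and rows downward; lengths in m; the calibration is good to about 2 mm. A picture is of the moment at which its call begins. get_calibration takes no time and is no camera call.
- env.sign_off(): hands the job in; it is judged then, once.
The state is a dict: "t": time; "q": joint angles; "qvel": joint speeds; "effort": joint torques, N m; "ee_pos": TCP position; "orientation": TCP orientation; "wrist_force": force on the tool from outside, world axes, zero at the start; "moment": the same for the moment, N m; "opening": finger opening in m; "gripper_force": force on a finger pad.
Only numpy, scipy, OpenCV 4.12 (cv2) and the standard library are available. Lean on these libraries where they do the work, as an engineer would, in place of code of your own. Each camera call takes 0.05 s, during which the arm holds its last target. There are 200 camera calls.

## Working session

There is one attempt and no reset: what is moved stays moved. The work goes in short steps, Python scripts to look and compute and a tool call to move; the robot and the scene stay as the last step left them, time stands still between calls to the robot, and variables do not carry over. Pictures are saved under pics/ and viewed, at most 10 in all, crops included, and the job is handed in when it is done.

Besides the shell and the picture viewer there is one more tool, called after "Emit:" by a JSON object that holds its "name" and its "arguments", one argument or row to a line. servo_tool: Moves the arm, as the interface text tells. Its arguments: {"type":"object","properties":{"plan":{"type":"array"}},"required":["plan"]}

```bash
mkdir -p pics; python3 - <<'E'
from cell import env
import cv2
for n in("top","side"):
    cv2.imwrite(f"pics/{n}0.png",env.get_image(n)); c=env.get_calibration(n); print(n,c)
print(env.state())
E
```

```text
top {'fx': 529.8335554712099, 'fy': 529.8335554712099, 'cx': 279.39103706753036, 'cy': 209.58947182808367, 'extrinsics': array([[-0.00788575, -0.99988322,  0.0130905 , -0.02586071],
       [ 0.9916799 , -0.00613765,  0.12858191, -0.57862028],
       [-0.12848655,  0.01399555,  0.99161249, -1.34993212],
       [ 0.        ,  0.        ,  0.        ,  1.        ]])}
side {'fx': 542.6278156262615, 'fy': 542.6278156262615, 'cx': 278.8439755355864, 'cy': 211.01113850460285, 'extrinsics': array([[ 0.84078876, -0.54131548, -0.0071984 , -0.50017312],
       [ 0.31011542,  0.47069722,  0.82599792, -0.23136222],
       [-0.44373719, -0.6967221 ,  0.5636272 , -1.26875749],
       [ 0.        ,  0.        ,  0.        ,  1.        ]])}
{'t': 0.1, 'q': array([ 1.32601736e+00,  3.20223523e-01,  1.56556361e+00, -1.72121904e-05,
        1.25738351e+00, -1.99872511e-02]), 'qvel': array([ 0.00087067, -0.00026109, -0.00420223, -0.00168156,  0.00026741,
       -0.00140665]), 'effort': array([ 1.27937725e-03, -4.13334489e+01, -2.32512671e+01,  7.27907941e-02,
        4.22061933e-02, -7.30366764e-05]), 'ee_pos': array([0.12812713, 0.56038766, 0.40400411]), 'orientation': array([-9.60317521e-05,  1.12156683e-01,  9.93690221e-01, -7.83172620e-04]), 'wrist_force': array([ 0.2480619 , -0.08322832,  0.0435072 ]), 'moment': array([-0.04493359, -0.01715404,  0.05001726]), 'gripper_force': 0.0, 'opening': 0.09139018567162634}
```

View pics/top0.png

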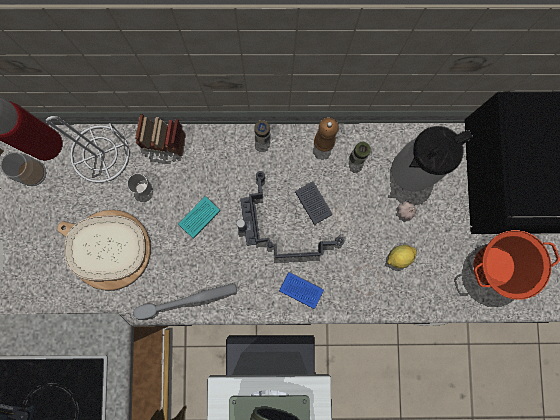

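View pics/side0.png

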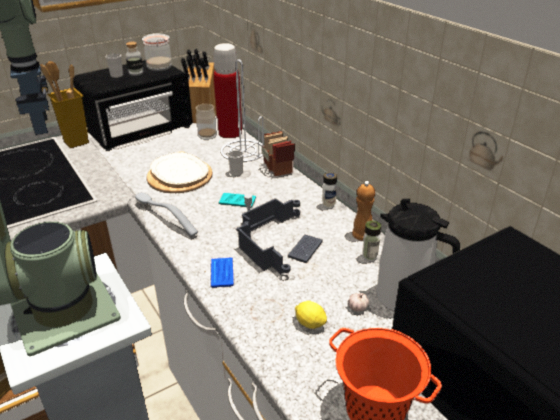

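Top view: the parked pin (241,226) sits outside the rear half (252,215), with the rear flange at ~(261,180). The gate (297,252) is open, with its flange at ~(340,242). Plate candidates are dark (313,202), teal (199,217) and blue (301,290); the dark one fits. Next is a close crop to check that.

```bash
cat > h.py <<'E'
import numpy as np, cv2
from cell import env
C={n:env.get_calibration(n) for n in("top","side")}
def ray(n,u,v):
    c=C[n];E=np.array(c["extrinsics"]);R,t=E[:3,:3],E[:3,3]
    d=R.T@np.array([(u-c["cx"])/c["fx"],-(v-c["cy"])/c["fy"],-1.]);return -R.T@t,d
def onz(n,u,v,z):
    o,d=ray(n,u,v);return o+d*(z-o[2])/d[2]
def tri(a,b):
    (o,d),(p,e)=ray("top",*a),ray("side",*b)
    s=np.linalg.lstsq(np.c_[d,-e],p-o,rcond=None)[0]
    A,B=o+d*s[0],p+e*s[1];return (A+B)/2,np.linalg.norm(A-B)
def proj(n,P):
    c=C[n];E=np.array(c["extrinsics"]);q=E[:3,:3]@P+E[:3,3]
    return c["cx"]+c["fx"]*q[0]/-q[2],c["cy"]-c["fy"]*q[1]/-q[2]
def crop(n,u,v,w,h,k,f,img=None):
    im=env.get_image(n) if img is None else img
    c=cv2.resize(im[v:v+h,u:u+w],None,fx=k,fy=k,interpolation=cv2.INTER_CUBIC)
    cv2.imwrite("pics/"+f,c)
E
python3 - <<'E'
from h import *
crop("top",225,160,133,110,6,"tc.png",cv2.imread("pics/top0.png"))
crop("side",215,180,120,100,6,"sc.png",cv2.imread("pics/side0.png"))
im=cv2.imread("pics/top0.png"); m=np.zeros(im.shape[:2],np.uint8)
r=im[175:230,285:340]; g=(r.max(2)<95).astype(np.uint8)
g=cv2.morphologyEx(g,cv2.MORPH_CLOSE,np.ones((3,3)));g=cv2.morphologyEx(g,cv2.MORPH_OPEN,np.ones((5,5)))
cs,_=cv2.findContours(g,0,2);c=max(cs,key=cv2.contourArea)
b=cv2.boxPoints(cv2.minAreaRect(c))+[285,175]
P=np.array([onz("top",*p,.008) for p in b]);print(b,P,P.mean(0),np.linalg.norm(P-np.roll(P,1,0),axis=1))
E
```

```text
[[293.55882549 191.26470757]
 [312.38235474 179.97058868]
 [332.94117355 214.2352829 ]
 [314.11764526 225.52940369]] [[ 0.63167945 -0.06882649  0.008     ]
 [ 0.6622365  -0.11995769  0.008     ]
 [ 0.5688299  -0.17352975  0.008     ]
 [ 0.53881379 -0.12262723  0.008     ]] [ 0.60038991 -0.12123529  0.008     ] [0.10732451 0.05956621 0.10767896 0.05909342]
```

View pics/tc.png

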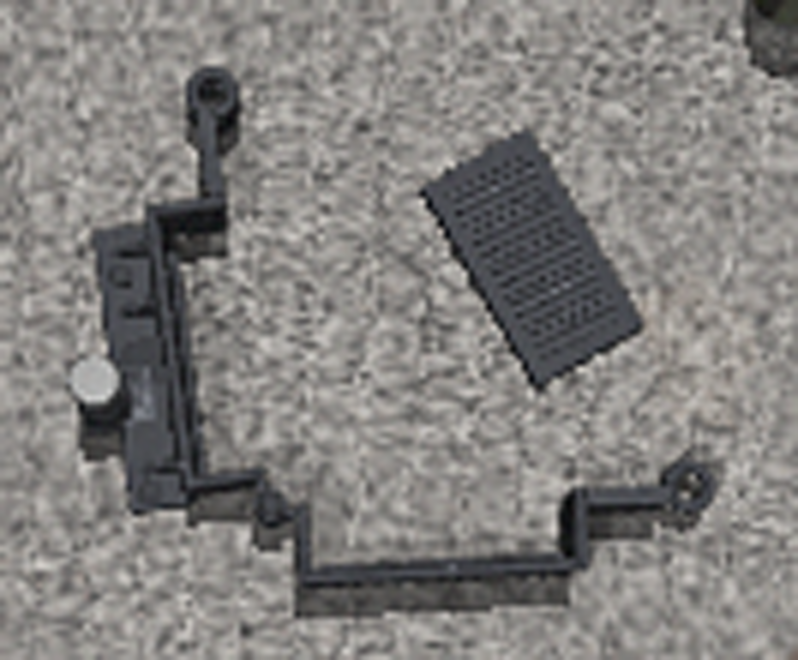

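View pics/sc.png

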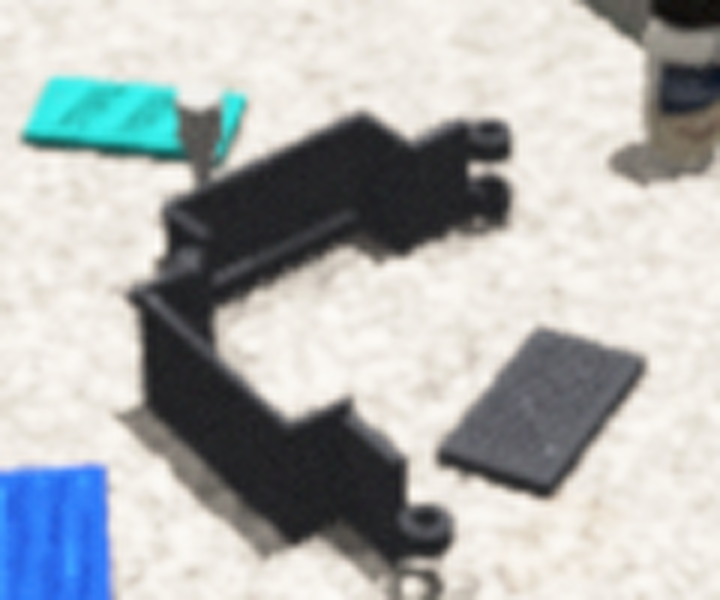

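Top crop: the dark plate is at ~(530,260) and is the right one. The pin hole is at (212,92), knob top (96,381), hinge (268,503) and gate hole (690,488). Side crop: pin hole (490,133), gate hole (427,522).

```bash
cat >> h.py <<'E'
def un(c,o,k=6): return ((c[0]+.5)/k-.5+o[0],(c[1]+.5)/k-.5+o[1])
E
python3 - <<'E'
from h import *
T=lambda x,y:un((x,y),(225,160)); S=lambda x,y:un((x,y),(215,180))
p=onz("top",*T(212,92),.052);k=onz("top",*T(96,381),.091);h=onz("top",*T(268,500),.06);g=onz("top",*T(690,488),.036)
print("pin",p,onz("side",*S(490,133),.052),tri(T(212,92),S(490,133)))
print("gate",g,onz("side",*S(427,522),.036),tri(T(690,488),S(427,522)))
print("knob",k,"hinge",h, onz("side",*S(198,104),.091))
print(np.linalg.norm(p-h),np.linalg.norm(g-h))
# similarity fit w/o scale : mould pts
M=np.array([[110,0],[-72,0],[-12,66]])/1e3; W=np.array([p,h,k])[:,:2]
def fit(M,W):
    a,b=M-M.mean(0),W-W.mean(0);th=np.arctan2((a[:,0]*b[:,1]-a[:,1]*b[:,0]).sum(),(a*b).sum());R=np.array([[np.cos(th),-np.sin(th)],[np.sin(th),np.cos(th)]])
    t=W.mean(0)-R@M.mean(0);return th,t,(R@M.T).T+t-W
print(fit(M,W))
# rear wall top outer corners z=.066
for c in((150,208),(186,492)): print(onz("top",*T(*c),.066))
E
```

```text
pin [0.66818475 0.02042067 0.052     ] [0.66577961 0.01773715 0.052     ] (array([0.66829663, 0.02066747, 0.04956738]), np.float64(0.0008172590250006304))
gate [ 0.49534695 -0.18614878  0.036     ] [ 0.49429564 -0.18814621  0.036     ] (array([ 0.49546711, -0.18637522,  0.03420915]), np.float64(8.12498289738822e-06))
knob [0.53799687 0.06835552 0.091     ] hinge [ 0.48983072 -0.0030339   0.06      ] [0.53356217 0.06297695 0.091     ]
0.18006741613088095 0.18476333305063736
(np.float64(0.13647761800802624), array([0.55974456, 0.0056062 ]), array([[ 0.00053697,  0.0001515 ],
       [-0.00141666, -0.00115582],
       [ 0.00087969,  0.00100431]]))
[0.61499463 0.04683103 0.066     ]
[0.49306848 0.03166302 0.066     ]
```

```bash
cat >> h.py <<'E'
from scipy.spatial.transform import Rotation as Ro
TH=.134; O=np.array([.560,.0055])
def m2w(x,y):  # mould mm -> world m
    c,s=np.cos(TH),np.sin(TH);return O+np.array([[c,-s],[s,c]])@(np.array([x,y])/1e3)
def w2m(p):
    c,s=np.cos(TH),np.sin(TH);return np.array([[c,s],[-s,c]])@(np.array(p[:2])-O)*1e3
def frame(phi): return np.array([[-np.sin(phi),np.cos(phi),0],[np.cos(phi),np.sin(phi),0],[0,0,-1]]).T.T
def now():
    s=env.state();w,x,y,z=s["orientation"];R=Ro.from_quat([x,y,z,w]).as_matrix();return s,R
def go(xy,z,phi,pos=None,R0=None):
    """grasp point target (z of grasp point): turn first, then shift; total shares in tool axes"""
    s,R=now(); R=R if R0 is None else R0; pos=s["ee_pos"] if pos is None else pos
    Rt=frame(phi)
    rv=Ro.from_matrix(R.T@Rt).as_rotvec()/np.pi
    d=Rt.T@(np.array([*xy,z+.172])-pos)/.3
    print("turn",rv.round(4),"shift",d.round(4),"rows",np.ceil(abs(rv).max()/.0398),np.ceil(np.linalg.norm(d)/.139))
    return np.array([*xy,z+.172]),Rt
E
python3 - <<'E'
from h import *
print(frame(1.346),now()[1])
go((.600,-.121),.10,2.096)
print(m2w(0,-45),m2w(0,0))
E
```

```text
[[-0.97483953  0.22290782  0.        ]
 [ 0.22290782  0.97483953  0.        ]
 [ 0.          0.         -1.        ]] [[-9.74841738e-01  2.22897848e-01 -3.66527713e-04]
 [ 2.22898149e-01  9.74840530e-01 -1.53492074e-03]
 [ 1.51755391e-05 -1.57800315e-03 -9.99998755e-01]]
turn [-5.000e-04 -2.000e-04 -2.387e-01] shift [-0.2221 -2.7538  0.44  ] rows 6.0 21.0
[ 0.56601197 -0.03909659] [0.56   0.0055]
```

Emit:
{"name": "servo_tool", "arguments": {
  "plan": [
    [1,0,0,0,0,0,-0.0398],
    [1,0,0,0,0,0,-0.0398],
    [1,0,0,0,0,0,-0.0398],
    [1,0,0,0,0,0,-0.0398],
    [1,0,0,0,0,0,-0.0398],
    [1,0,0,0,0,0,-0.0397],
    [1,-0.01,-0.125,0,0,0,0],
    [1,-0.01,-0.125,0,0,0,0],
    [1,-0.01,-0.125,0,0,0,0],
    [1,-0.01,-0.125,0,0,0,0],
    [1,-0.01,-0.125,0,0,0,0],
    [1,-0.01,-0.125,0,0,0,0]
  ]
}}

```text
t: 1.1
ee_pos: [0.257, 0.3732, 0.4045]
orientation: [-0.0, -0.26, 0.966, -0.0]
wrist_force: [0.8, -0.6, 0.6]
opening: 0.0913
gripper_force: 0.0
```

Emit:
{"name": "servo_tool", "arguments": {
  "plan": [
    [1,-0.01,-0.125,0,0,0,0],
    [1,-0.01,-0.125,0,0,0,0],
    [1,-0.01,-0.125,0,0,0,0],
    [1,-0.01,-0.125,0,0,0,0],
    [1,-0.01,-0.125,0,0,0,0],
    [1,-0.01,-0.125,0,0,0,0],
    [1,-0.01,-0.125,0,0,0,0],
    [1,-0.01,-0.125,0,0,0,0],
    [1,-0.01,-0.125,0,0,0,0],
    [1,-0.01,-0.125,0,0,0,0],
    [1,-0.01,-0.125,0,0,0,0],
    [1,-0.01,-0.125,0,0,0,0]
  ]
}}

```text
t: 2.1
ee_pos: [0.5138, 0.0016, 0.4044]
orientation: [-0.0, -0.259, 0.966, 0.0]
wrist_force: [1.3, 0.6, -0.0]
opening: 0.0913
gripper_force: 0.0
```

Emit:
{"name": "servo_tool", "arguments": {
  "plan": [
    [1,-0.01,-0.125,0,0,0,0],
    [1,-0.01,-0.125,0,0,0,0],
    [1,-0.01,-0.125,0,0,0,0],
    [1,-0.01,-0.125,0,0,0,0],
    [1,0,0,0.11,0,0,0],
    [1,0,0,0.11,0,0,0],
    [1,0,0,0.11,0,0,0],
    [1,0,0,0.1,0,0,0],
    [1,0,0,0,0,0,0],
    [1,0,0,0,0,0,0]
  ]
}}

```text
t: 2.93
ee_pos: [0.5984, -0.1203, 0.2744]
orientation: [-0.002, -0.259, 0.966, 0.001]
wrist_force: [0.3, 0.6, 0.7]
opening: 0.0914
gripper_force: 0.0
```

```bash
python3 - <<'E'
from h import *
s,R=now();print(s["t"],s["ee_pos"],s["q"])
go((.600,-.121),.022,2.096)
E
```

```text
2.9333 [ 0.59841417 -0.12025101  0.27435688] [-2.17170078e-01  4.79921667e-01  1.66023745e+00  9.87340856e-05
  1.00559195e+00 -2.31295373e+00]
turn [ 0.0009 -0.001  -0.0001] shift [-0.0033 -0.0048  0.2679] rows 1.0 2.0
```

Emit:
{"name": "servo_tool", "arguments": {
  "plan": [
    [1,-0.003,-0.005,0.1,0,0,0],
    [1,0,0,0.1,0,0,0],
    [1,0,0,0.05,0,0,0],
    [1,0,0,0.018,0,0,0],
    [1,0,0,0,0,0,0],
    [-1,0,0,0,0,0,0],
    [-1,0,0,0,0,0,0],
    [-1,0,0,0,0,0,0],
    [-1,0,0,0,0,0,0],
    [-1,0,0,0,0,0,0],
    [-1,0,0,0,0,0,0],
    [-1,0,0,0,0,0,0]
  ]
}}

```text
t: 3.93
ee_pos: [0.6005, -0.1213, 0.196]
orientation: [0.001, -0.26, 0.966, -0.0]
wrist_force: [-0.2, -0.4, 3.9]
opening: 0.0552
gripper_force: 30.0
```

```bash
python3 - <<'E'
from h import *
s,R=now();print(s["t"],s["ee_pos"],s["wrist_force"],s["opening"],s["gripper_force"],w2m(s["ee_pos"]))
crop("side",215,180,120,100,6,"sc2.png")
go(m2w(0,-45),.022,TH+np.pi/2)
E
```

```text
3.9333 [ 0.60053684 -0.12128337  0.19596763] [-0.24786153 -0.35746597  3.93754044] 0.055203305000405684 29.985541105270386 [  23.23526672 -131.06250458]
turn [-0.0003  0.0004  0.1245] shift [0.0775 0.2869 0.0066] rows 4.0 3.0
```

View pics/sc2.png

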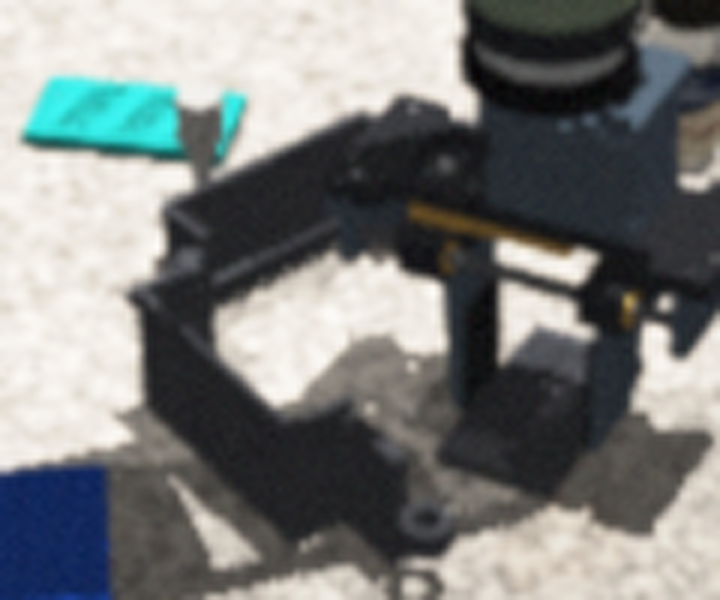

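Emit:
{"name": "servo_tool", "arguments": {
  "plan": [
    [-1,0,0,0,0,0,0.025],
    [-1,0,0,0,0,0,0.025],
    [-1,0,0,0,0,0,0.025],
    [-1,0,0,0,0,0,0.025],
    [-1,0,0,0,0,0,0.0245],
    [-1,0.013,0.048,0,0,0,0],
    [-1,0.013,0.048,0,0,0,0],
    [-1,0.013,0.048,0,0,0,0],
    [-1,0.013,0.048,0,0,0,0],
    [-1,0.013,0.048,0,0,0,0],
    [-1,0.013,0.047,0,0,0,0],
    [-1,0,0,0,0,0,0]
  ]
}}

```text
t: 4.98
ee_pos: [0.5644, -0.0358, 0.196]
orientation: [-0.0, -0.068, 0.998, 0.001]
wrist_force: [0.2, 2.5, 8.1]
opening: 0.0556
gripper_force: 30.0
```

```bash
python3 - <<'E'
from h import *
s,R=now();print(s["t"],s["ee_pos"],s["wrist_force"],s["opening"],s["gripper_force"],w2m(s["ee_pos"]))
go(m2w(0,-45),.022,TH+np.pi/2)
E
```

```text
4.9833 [ 0.56438222 -0.03581073  0.19597062] [0.17279459 2.52777807 8.06716702] 0.05558197576556041 29.986208975315094 [ -1.17615162 -41.52585663]
turn [ 0.0006 -0.      0.0005] shift [-0.0039 -0.0116  0.0066] rows 1.0 1.0
```

Emit:
{"name": "servo_tool", "arguments": {
  "plan": [
    [0.6,0,0,0,0,0,0],
    [0.6,0,0,0,0,0,0],
    [0.6,0,0,0,0,0,0],
    [0.6,0,0,0,0,0,0],
    [0.6,0,0,-0.1,0,0,0],
    [0.3,0,0,-0.13,0,0,0],
    [0.3,0,0,-0.13,0,0,0.039],
    [0.3,0,0,0,0,0,0.039],
    [0.3,0,0,0,0,0,0.039],
    [0.3,0,0,0,0,0,0.039],
    [0.3,0,0,0,0,0,0.039],
    [0.3,0,0,0,0,0,0.039]
  ]
}}

```text
t: 5.98
ee_pos: [0.5652, -0.039, 0.3029]
orientation: [-0.001, 0.299, 0.954, 0.0]
wrist_force: [0.2, -0.1, 0.5]
opening: 0.0591
gripper_force: 0.0
```

Emit:
{"name": "servo_tool", "arguments": {
  "plan": [
    [0.3,0,0,0,0,0,0.039],
    [0.3,0,0,0,0,0,0.039],
    [0.3,0,0,0,0,0,0.039],
    [0.3,0,0,0,0,0,0.039],
    [0.3,0,0,0,0,0,0.039],
    [0.3,0,0,0,0,0,0.039],
    [0.3,0,0,0,0,0,0.032],
    [0.3,-0.1,0,0,0,0,0],
    [0.3,-0.1,0,0,0,0,0],
    [0.3,0,0,0,0,0,0],
    [0.3,0,0,0,0,0,0]
  ]
}}

```text
t: 6.9
ee_pos: [0.5734, -0.0996, 0.3027]
orientation: [-0.001, 0.659, 0.752, -0.0]
wrist_force: [-0.4, 0.4, 0.2]
opening: 0.059
gripper_force: 0.0
```

```bash
python3 - <<'E'
from h import *
s,R=now();print(s["t"],s["ee_pos"],s["wrist_force"],s["opening"],w2m(s["ee_pos"]))
go(m2w(0,-95),.025,TH)
crop("side",215,170,130,100,6,"sc3.png")
E
```

```text
6.9 [ 0.57343437 -0.09956682  0.30269116] [-0.44801257  0.42484225  0.2079255 ] 0.05899507734943588 [  -0.72292533 -105.9197649 ]
turn [-0.0004 -0.0003 -0.001 ] shift [0.0364 0.0024 0.3523] rows 1.0 3.0
```

View pics/sc3.png

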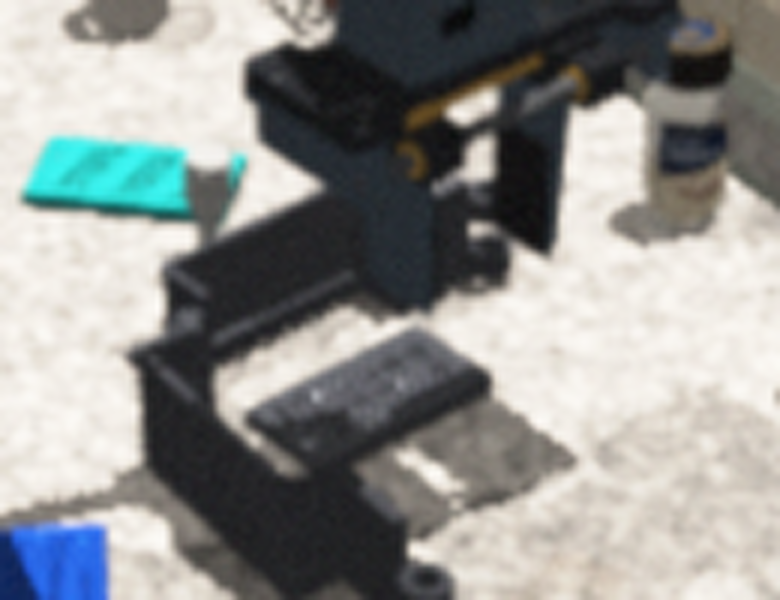

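The plate is lined up with the mould. In the crop its top corners are at (248,415), (315,468), (418,328) and (490,378).

```bash
python3 - <<'E'
from h import *
P=np.array([w2m(onz("side",*un(c,(215,170)),.010)) for c in((248,415),(315,468),(418,328),(490,378))])
print(P.round(1),P.mean(0))
# same-bias reference: side view pin hole & lip ends
print(w2m(onz("side",*un((490,133),(215,180)),.052)), w2m(onz("side",*un((427,522),(215,180)),.036)))
E
```

```text
[[-55.4 -18.8]
 [-57.1 -68.7]
 [ 46.9 -18.4]
 [ 46.1 -69.8]] [ -4.86328843 -43.93270047]
[106.4662193   -2.00463442] [ -90.98635197 -183.1321991 ]
```

Emit:
{"name": "servo_tool", "arguments": {
  "plan": [
    [0.3,0.036,0.003,0.1,0,0,-0.001],
    [0.3,0,0,0.1,0,0,0],
    [0.3,0,0,0.1,0,0,0],
    [0.3,0,0,0.052,0,0,0],
    [0.3,0,0,0,0,0,0],
    [0.3,0.03,0,0,0,0,0],
    [0.3,0.02,0.001,0,0,0,0],
    [0.3,0.02,0.001,0,0,0,0],
    [0.3,0.02,0.001,0,0,0,0],
    [0.3,0.02,0.001,0,0,0,0],
    [0.3,0.02,0.001,0,0,0,0],
    [0.3,0,0,0,0,0,0]
  ]
}}

```text
t: 7.95
ee_pos: [0.5694, -0.0476, 0.1985]
orientation: [0.0, 0.657, 0.754, 0.001]
wrist_force: [-0.1, -0.5, -0.2]
opening: 0.0595
gripper_force: 0.0
```

```bash
python3 - <<'E'
from h import *
s,R=now();print(s["t"],s["ee_pos"],s["wrist_force"],s["opening"],w2m(s["ee_pos"]))
go(m2w(1,-42),.0245,TH)
E
```

```text
7.95 [ 0.56936017 -0.04760449  0.19853091] [-0.14165704 -0.49306911 -0.15477848] 0.05954853296052318 [  2.1815355  -53.87894258]
turn [ 0.0005 -0.0001  0.0011] shift [ 0.0396 -0.0039  0.0068] rows 1.0 1.0
```

Emit:
{"name": "servo_tool", "arguments": {
  "plan": [
    [0.3,0,0,0.006,0,0,0],
    [0.3,0.01,0,0,0,0,0.001],
    [0.3,0.01,0,0,0,0,0],
    [0.3,0.01,0,0,0,0,0],
    [0.3,0.008,0,0,0,0,0],
    [0.3,0,0,0,0,0,0],
    [0.3,0,0,0,0,0,0]
  ]
}}

```text
t: 8.53
ee_pos: [0.5677, -0.0373, 0.1959]
orientation: [0.0, 0.658, 0.753, 0.0]
wrist_force: [0.7, -1.4, -0.2]
opening: 0.0591
gripper_force: 0.9
```

```bash
python3 - <<'E'
from h import *
s,R=now();print(s["t"],s["ee_pos"],s["wrist_force"],s["opening"],w2m(s["ee_pos"]))
crop("side",215,170,130,100,6,"sc4.png")
E
```

```text
8.5333 [ 0.56774252 -0.03730911  0.19588633] [ 0.71527971 -1.42736907 -0.17354489] 0.05905545679504852 [  1.95384409 -43.45973942]
```

View pics/sc4.png

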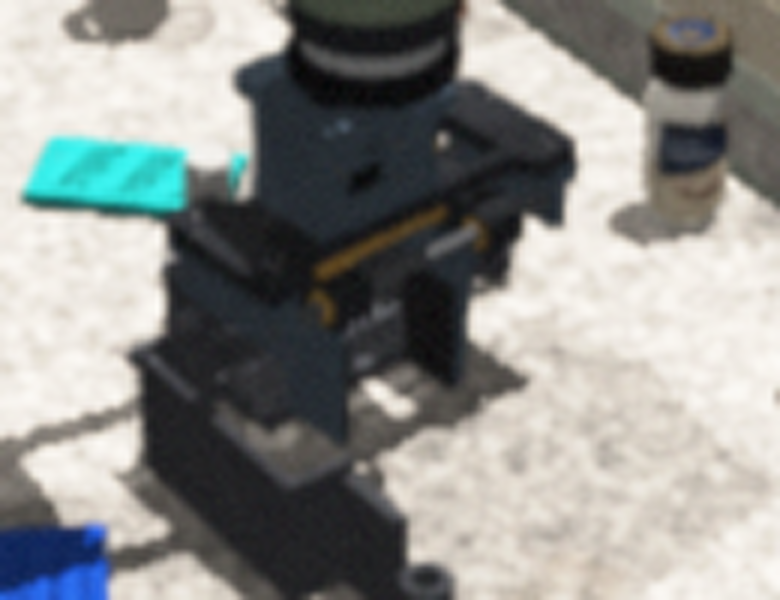

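The plate moves in front of the fingers at low force. I'll go on gently until the force rises.

Emit:
{"name": "servo_tool", "arguments": {
  "plan": [
    [0.3,0.005,0,0,0,0,0],
    [0.3,0,0,0,0,0,0],
    [0.3,0,0,0,0,0,0]
  ]
}}

```text
t: 8.83
ee_pos: [0.5677, -0.0367, 0.196]
orientation: [0.001, 0.658, 0.753, -0.0]
wrist_force: [1.1, -6.9, -0.4]
opening: 0.0593
gripper_force: 3.2
```

Emit:
{"name": "servo_tool", "arguments": {
  "plan": [
    [0.3,0.005,0,0,0,0,0],
    [0.3,0,0,0,0,0,0],
    [0.3,0,0,0,0,0,0]
  ]
}}

```text
t: 9.08
ee_pos: [0.5676, -0.0362, 0.196]
orientation: [0.002, 0.658, 0.753, -0.001]
wrist_force: [0.6, -10.7, -1.0]
opening: 0.0595
gripper_force: 5.5
```

Emit:
{"name": "servo_tool", "arguments": {
  "plan": [
    [0.3,0.005,0,0,0,0,0],
    [0.3,0,0,0,0,0,0],
    [0.3,0,0,0,0,0,0]
  ]
}}

```text
t: 9.33
ee_pos: [0.5675, -0.0357, 0.196]
orientation: [0.003, 0.657, 0.754, -0.002]
wrist_force: [1.6, -14.9, -0.5]
opening: 0.0594
gripper_force: 7.9
```

Emit:
{"name": "servo_tool", "arguments": {
  "plan": [
    [0.3,-0.03,0,0,0,0,0],
    [0.3,-0.03,0,0,0,0,0],
    [0.3,0,0,-0.12,0,0,0],
    [-1,0,0,-0.13,0,0,0],
    [-1,0,0,-0.13,0,0,0.039],
    [-1,0,0,0,0,0,0.039],
    [-1,0,0,0,0,0,0.039],
    [-1,0,0,0,0,0,0.039],
    [-1,0,0,0,0,0,0.039],
    [-1,0,0,0,0,0,0.039],
    [-1,0,0,0,0,0,0.039],
    [-1,0,0,0,0,0,0.039]
  ]
}}

```text
t: 10.33
ee_pos: [0.5692, -0.0507, 0.3097]
orientation: [-0.001, 0.936, 0.351, -0.0]
wrist_force: [0.4, -0.1, 0.2]
opening: 0.0026
gripper_force: 0.0
```

Emit:
{"name": "servo_tool", "arguments": {
  "plan": [
    [-1,0,0,0,0,0,0.039],
    [-1,0,0,0,0,0,0.039],
    [-1,0,0,0,0,0,0.039],
    [-1,0,0,0,0,0,0.039],
    [-1,0,0,0,0,0,0.039],
    [-1,0,0,0,0,0,0.024],
    [-1,-0.1,0,0,0,0,0],
    [-1,-0.1,0,0,0,0,0],
    [-1,-0.1,0,0,0,0,0],
    [-1,-0.1,0,0,0,0,0],
    [-1,0,0,0,0,0,0]
  ]
}}

```text
t: 11.25
ee_pos: [0.444, -0.0548, 0.309]
orientation: [-0.001, 1.0, 0.018, -0.004]
wrist_force: [-0.5, 0.4, 0.7]
opening: 0.0004
gripper_force: 0.0
```

```bash
python3 - <<'E'
from h import *
s,R=now();print(s["t"],s["ee_pos"],s["opening"],s["q"])
go((.431,-.117),.035,TH-1.667)
crop("top",225,160,133,110,6,"tc5.png")
E
```

```text
11.25 [ 0.443977   -0.05476518  0.30902001] 0.0004000561261737463 [-1.48723131e-01  2.13358171e-01  1.98362169e+00  1.06587632e-03
  9.53122913e-01  1.38600573e+00]
turn [-0.0008  0.0026 -0.0007] shift [-0.0511  0.2057  0.3401] rows 1.0 3.0
```

View pics/tc5.png

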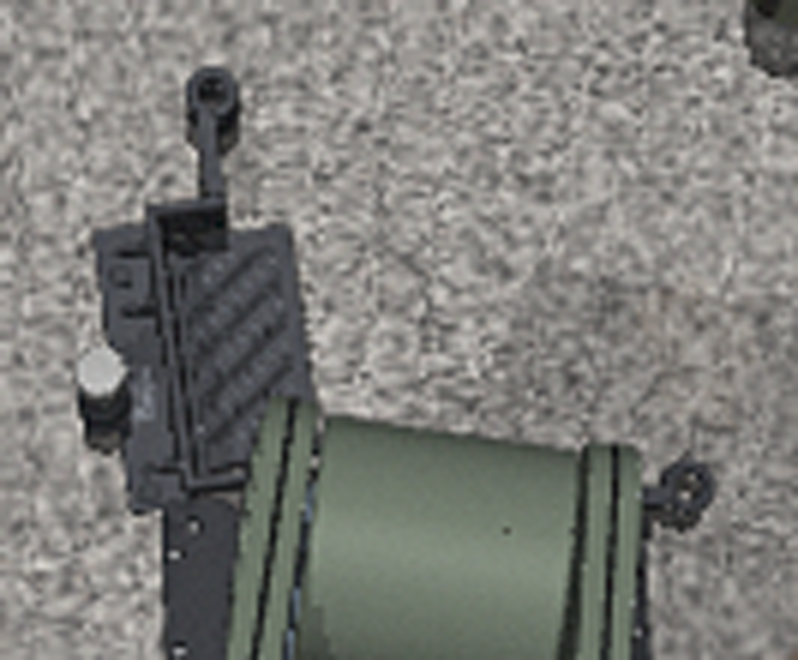

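The plate is home under the rear lip. The knob top now shows at (100,370) instead of (96,381), so the pin leans a little in its socket; I'll re-measure it later. Next, the gate.

Emit:
{"name": "servo_tool", "arguments": {
  "plan": [
    [-1,-0.05,0.1,0,0,0,0],
    [-1,0,0.106,0,0,0,0],
    [-1,0,0,0.12,0,0,0],
    [-1,0,0,0.12,0,0,0],
    [-1,0,0,0.1,0,0,0],
    [-1,0,0,0,0,0,0],
    [-1,0.015,0,0,0,0,0],
    [-1,0.015,0,0,0,0,0],
    [-1,0.01,0,0,0,0,0],
    [-1,0,0,0,0,0,0]
  ]
}}

```text
t: 12.13
ee_pos: [0.4507, -0.1172, 0.2098]
orientation: [0.001, 1.0, 0.018, 0.003]
wrist_force: [-0.4, 0.3, -0.3]
opening: 0.0005
gripper_force: 0.0
```

Emit:
{"name": "servo_tool", "arguments": {
  "plan": [
    [-1,0.0232,0.0097,0,0,0,-0.0199],
    [-1,0.0232,0.0097,0,0,0,-0.0199],
    [-1,0.0232,0.0097,0,0,0,-0.0199],
    [-1,0.0232,0.0097,0,0,0,-0.0199],
    [-1,0.0232,0.0097,0,0,0,-0.0199],
    [-1,0.0232,0.0097,0,0,0,-0.0199],
    [-1,0.0232,0.0097,0,0,0,-0.0199],
    [-1,0.0232,0.0097,0,0,0,-0.0199],
    [-1,0.0232,0.0097,0,0,0,-0.0199],
    [-1,0.0232,0.0097,0,0,0,-0.0199],
    [-1,0,0,0,0,0,0]
  ]
}}

```text
t: 13.05
ee_pos: [0.5245, -0.1227, 0.2094]
orientation: [0.001, 0.946, 0.326, 0.002]
wrist_force: [1.1, -0.3, 0.6]
opening: 0.0001
gripper_force: 0.0
```

```bash
cat >> h.py <<'E'
def gate():
    s,R=now();phi=np.arctan2(R[1,1],R[0,1]);v=s["ee_pos"][:2]-m2w(-72,0)
    c,q=np.cos(phi),np.sin(phi);print("phi-th",phi-TH,"a,b mm",1e3*(v[0]*c+v[1]*q),1e3*(-v[0]*q+v[1]*c),"F",s["wrist_force"],s["t"],s["ee_pos"][2])
E
python3 -c "
from h import *
gate()"
```

```text
phi-th -1.0416243101197338 a,b mm 115.51128434539895 -44.783111494213465 F [ 1.11054904 -0.25951792  0.58661273] 13.05 0.2094395906344598
```

Emit:
{"name": "servo_tool", "arguments": {
  "plan": [
    [-1,0.0236,0.0087,0,0,0,-0.0199],
    [-1,0.0236,0.0087,0,0,0,-0.0199],
    [-1,0.0236,0.0087,0,0,0,-0.0199],
    [-1,0.0236,0.0087,0,0,0,-0.0199],
    [-1,0.0236,0.0087,0,0,0,-0.0199],
    [-1,0.0236,0.0087,0,0,0,-0.0199],
    [-1,0.0236,0.0087,0,0,0,-0.0199],
    [-1,0.0236,0.0087,0,0,0,-0.0199],
    [-1,0.0236,0.0087,0,0,0,-0.0199],
    [-1,0.0236,0.0087,0,0,0,-0.0199],
    [-1,0.0236,0.0087,0,0,0,-0.0199],
    [-1,0.0236,0.0087,0,0,0,-0.0199]
  ]
}}

```text
t: 14.05
ee_pos: [0.5934, -0.0691, 0.209]
orientation: [0.001, 0.761, 0.649, 0.001]
wrist_force: [-0.1, -1.0, 0.3]
opening: 0.0004
gripper_force: 0.4
```

Emit:
{"name": "servo_tool", "arguments": {
  "plan": [
    [-1,0.0236,0.0087,0,0,0,-0.0199],
    [-1,0.0236,0.0087,0,0,0,-0.0199],
    [-1,0.0118,0.0043,0,0,0,-0.01],
    [-1,0,0,0,0,0,0],
    [-1,0,0,0,0,0,0]
  ]
}}

```text
t: 14.47
ee_pos: [0.6014, -0.0522, 0.2087]
orientation: [0.0, 0.709, 0.706, 0.0]
wrist_force: [0.7, -0.4, 0.1]
opening: 0.0006
gripper_force: 0.0
```

```bash
python3 -c "
from h import *
gate()"
```

```text
phi-th -0.13821566333267607 a,b mm 112.98310039678461 -47.613874446334016 F [ 0.71511758 -0.44624841  0.07012175] 14.4667 0.20869208185442703
```

Emit:
{"name": "servo_tool", "arguments": {
  "plan": [
    [-1,0.0118,0.0043,0,0,0,-0.01],
    [-1,0.0118,0.0043,0,0,0,-0.01],
    [-1,0.0118,0.0043,0,0,0,-0.01],
    [-1,0.0118,0.0043,0,0,0,-0.01],
    [-1,0,0,0,0,0,0],
    [-1,0,0,0,0,0,0]
  ]
}}

```text
t: 14.97
ee_pos: [0.6059, -0.0395, 0.2085]
orientation: [0.002, 0.662, 0.749, -0.001]
wrist_force: [-0.4, -7.5, 1.2]
opening: 0.0006
gripper_force: 3.9
```

Emit:
{"name": "servo_tool", "arguments": {
  "plan": [
    [-1,0.006,0,0,0,0,-0.004],
    [-1,0.006,0,0,0,0,0],
    [-1,0,0,0,0,0,0],
    [-1,0,0,0,0,0,0]
  ]
}}

```text
t: 15.3
ee_pos: [0.6058, -0.0385, 0.2087]
orientation: [0.004, 0.657, 0.754, -0.002]
wrist_force: [0.6, -19.6, -0.4]
opening: 0.0005
gripper_force: 9.7
```

```bash
python3 -c "
from h import *
gate()"
```

```text
phi-th 0.0031674371061691797 a,b mm 111.39092946873959 -50.08445328574501 F [  0.59521674 -19.61429503  -0.38584414] 15.3 0.20865790883886023
```

Emit:
{"name": "servo_tool", "arguments": {
  "plan": [
    [-1,-0.04,0,0,0,0,0],
    [-1,-0.03,0,-0.13,0,0,0],
    [-1,0,0,-0.13,0,0,0],
    [-1,0,0,-0.13,0,0,0],
    [-1,0,0,-0.13,0,0,-0.039],
    [-0.1,0,0,0,0,0,-0.039],
    [-0.1,0,0,0,0,0,-0.039],
    [-0.1,0,0,0,0,0,-0.039],
    [-0.1,0,0,0,0,0,-0.039],
    [-0.1,0,0,0,0,0,-0.039],
    [-0.1,0,0,0,0,0,-0.039],
    [-0.1,0,0,0,0,0,-0.039]
  ]
}}

```text
t: 16.3
ee_pos: [0.6081, -0.0552, 0.3642]
orientation: [-0.0, 0.223, 0.975, 0.0]
wrist_force: [-0.6, 0.4, -0.2]
opening: 0.0401
gripper_force: 0.0
```

Emit:
{"name": "servo_tool", "arguments": {
  "plan": [
    [-0.1,0,0,0,0,0,-0.039],
    [-0.1,0,0,0,0,0,-0.039],
    [-0.1,0,0,0,0,0,-0.039],
    [-0.1,0,0,0,0,0,-0.039],
    [-0.1,0,0,0,0,0,-0.035],
    [-0.1,0,-0.12,0,0,0,0],
    [-0.1,0,-0.12,0,0,0,0],
    [-0.1,0,0,0,0,0,0]
  ]
}}

```text
t: 16.97
ee_pos: [0.6191, -0.1311, 0.3641]
orientation: [0.001, -0.07, 0.998, -0.002]
wrist_force: [0.8, 0.3, 0.4]
opening: 0.0413
gripper_force: 0.0
```

```bash
python3 - <<'E'
from h import *
s,R=now();print(s["t"],s["ee_pos"],s["opening"],s["q"])
a=env.get_image("top");b=env.get_image("side")
A=cv2.resize(a[160:250,225:290],None,fx=6,fy=6,interpolation=2);B=cv2.resize(b[180:270,235:302],None,fx=6,fy=6,interpolation=2)
cv2.imwrite("pics/c6.png",np.hstack([A,B]));print(A.shape,B.shape)
go(m2w(-12,66),.13,TH+np.pi/2)
E
```

```text
16.9667 [ 0.61911139 -0.13106758  0.36409077] 0.04132706939356372 [-0.2261709   0.435858    1.48796596 -0.00291079  1.21560621 -1.93639109]
(540, 390, 3) (540, 402, 3)
turn [ 0.0003 -0.      0.0024] shift [0.1741 0.6856 0.2062] rows 1.0 6.0
```

View pics/c6.png

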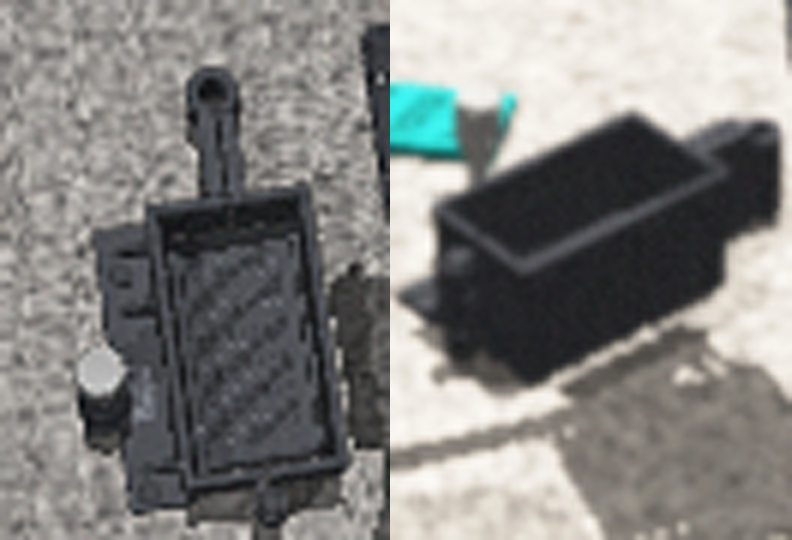

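The mould is shut with the plate inside, and the pin hole is at (212,92). The parked knob top is at (100,369).

```bash
python3 - <<'E'
from h import *
k=onz("top",*un((100,369),(225,160)),.091)[:2];print(k,w2m(k),m2w(-12,66), w2m(onz("top",*un((212,92),(225,160)),.052)), m2w(110,0))
kk=(.7*k+.3*m2w(-12,66)); print(kk); go(kk,.13,TH+np.pi/2)
E
```

```text
[0.54302637 0.06669307] [-8.64611646 62.91216196] [0.53929002 0.06930515] [109.20830669   0.33350195] [0.6690139  0.02019593]
[0.54190546 0.06747669]
turn [ 0.0003 -0.      0.0024] shift [0.1663 0.6784 0.2062] rows 1.0 6.0
```

Emit:
{"name": "servo_tool", "arguments": {
  "plan": [
    [-0.12,0.027,0.113,0,0,0,0.0024],
    [-0.12,0.028,0.113,0,0,0,0],
    [-0.12,0.028,0.113,0,0,0,0],
    [-0.12,0.028,0.113,0,0,0,0],
    [-0.12,0.028,0.113,0,0,0,0],
    [-0.12,0.027,0.113,0,0,0,0],
    [-0.12,0,0,0.1,0,0,0],
    [-0.12,0,0,0.1,0,0,0],
    [-0.12,0,0,0,0,0,0],
    [-0.12,0,0,0,0,0,0]
  ]
}}

```text
t: 17.9
ee_pos: [0.5405, 0.0689, 0.3033]
orientation: [-0.002, -0.069, 0.998, 0.0]
wrist_force: [1.0, -0.7, 0.5]
opening: 0.0404
gripper_force: 0.0
```

```bash
python3 - <<'E'
from h import *
s,R=now();print(s["ee_pos"],s["opening"],w2m(s["ee_pos"]))
go(m2w(-9.5,64),.088,TH+np.pi/2)
E
```

```text
[0.54053679 0.06892363 0.30333955] 0.04041583877837064 [-10.81537679  65.45534043]
turn [ 0.0002 -0.0011  0.0013] shift [-0.0044 -0.0049  0.1445] rows 1.0 2.0
```

Emit:
{"name": "servo_tool", "arguments": {
  "plan": [
    [-0.12,-0.004,-0.003,0.07,0,0,0.001],
    [-0.12,0,0,0.05,0,0,0],
    [-0.12,0,0,0.024,0,0,0],
    [-0.12,0,0,0,0,0,0],
    [-1,0,0,0,0,0,0],
    [-1,0,0,0,0,0,0],
    [-1,0,0,0,0,0,0],
    [-1,0,0,0,0,0,0],
    [-1,0,0,0,0,0,0]
  ]
}}

```text
t: 18.65
ee_pos: [0.5431, 0.0675, 0.2619]
orientation: [0.001, -0.067, 0.998, 0.0]
wrist_force: [-0.3, 0.1, 4.2]
opening: 0.0213
gripper_force: 29.9
```

```bash
python3 - <<'E'
from h import *
s,R=now();print(s["ee_pos"],s["opening"],s["gripper_force"],s["wrist_force"],w2m(s["ee_pos"]))
go(m2w(-12,66),.088,TH+np.pi/2)
E
```

```text
[0.5430503  0.06750235 0.26189228] 0.021300927961617738 29.916535913944244 [-0.27166219  0.0722978   4.20824201] [-8.51428291 63.71099841]
turn [0.0001 0.0008 0.0001] shift [0.0116 0.0076 0.0063] rows 1.0 1.0
```

Emit:
{"name": "servo_tool", "arguments": {
  "plan": [
    [-1,0.005,0.003,0,0,0,0],
    [-1,0.005,0.003,0,0,0,0],
    [-1,0,0,0,0,0,0],
    [-1,0,0,-0.02,0,0,0],
    [-1,0,0,-0.04,0,0,0],
    [-1,0,0,-0.06,0,0,0],
    [-1,0,0,-0.09,0,0,0],
    [-1,0,0,-0.09,0,0,0],
    [-1,0,0,0,0,0,0],
    [-1,0,0,0,0,0,0]
  ]
}}

```text
t: 19.48
ee_pos: [0.5391, 0.0689, 0.3517]
orientation: [0.001, -0.067, 0.998, 0.0]
wrist_force: [-0.6, 0.0, -1.2]
opening: 0.0213
gripper_force: 29.9
```

```bash
python3 - <<'E'
from h import *
s,R=now();print(s["t"],s["ee_pos"],s["opening"],s["gripper_force"],s["wrist_force"],s["moment"],w2m(s["ee_pos"]))
go(m2w(109.5,0),.172,TH+np.pi/2)
c=w2m(s["ee_pos"])
for z in(.16,.09): print(proj("side",np.array([*s["ee_pos"][:2],z])))
E
```

```text
19.4833 [0.53914809 0.0689102  0.35171746] 0.021315622148055546 29.93888407945633 [-0.59015946  0.02213474 -1.19458203] [-0.00139397  0.0543289  -0.05058507] [-12.19342093  65.62755222]
turn [0.0001 0.0004 0.0001] shift [-0.4056 -0.2188  0.0257] rows 1.0 4.0
(np.float64(247.26076059158655), np.float64(173.8329263617445))
(np.float64(248.2702090001354), np.float64(195.65041903818323))
```

Emit:
{"name": "servo_tool", "arguments": {
  "plan": [
    [-1,-0.08,-0.044,0,0,0,0],
    [-1,-0.08,-0.044,0,0,0,0],
    [-1,-0.08,-0.044,0,0,0,0],
    [-1,-0.08,-0.044,0,0,0,0],
    [-1,-0.05,-0.025,0,0,0,0],
    [-1,-0.035,-0.018,0.06,0,0,0],
    [-1,0,0,0.06,0,0,0],
    [-1,0,0,0,0,0,0],
    [-1,0,0,0,0,0,0],
    [-1,0,0,0,0,0,0]
  ]
}}

```text
t: 20.32
ee_pos: [0.6683, 0.0201, 0.3144]
orientation: [-0.001, -0.067, 0.998, 0.0]
wrist_force: [-0.1, -0.5, -0.8]
opening: 0.0215
gripper_force: 29.9
```

```bash
python3 - <<'E'
from h import *
s,R=now();print(s["t"],s["ee_pos"],s["opening"],w2m(s["ee_pos"]))
go(m2w(109.5,0),.143,TH+np.pi/2)
b=env.get_image("side");cv2.imwrite("pics/sfull7.png",b)
a=env.get_image("top");cv2.imwrite("pics/tfull7.png",a)
B=cv2.resize(b[155:225,260:326],None,fx=8,fy=8,interpolation=2)
cv2.imwrite("pics/c7.png",B)
x=s["ee_pos"][:2];print([un for un in [proj("side",np.array([*x,z])) for z in(.052,.060,.131)]])
E
```

```text
20.3167 [0.66827046 0.02014141 0.31438166] 0.02149675855807809 [1.09255945e+02 4.52924224e-02]
turn [ 0.0001 -0.0006  0.0002] shift [-0.0008 -0.0002 -0.0021] rows 1.0 1.0
[(np.float64(296.49632523865813), np.float64(201.10001888661122)), (np.float64(296.5276070496534), np.float64(198.75104238787964)), (np.float64(296.8134442140662), np.float64(177.28729843230857))]
```

View pics/c7.png

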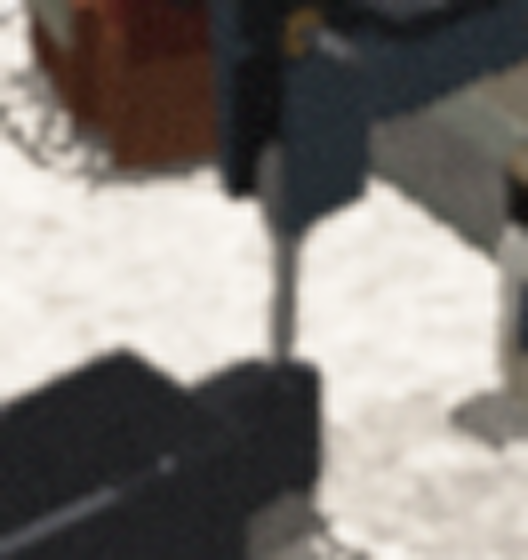

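The shank hangs upright just over the hole but looks ~1 px left of its middle. In the crop the shank is at x≈284 and the barrel's right edge at 322. I'll measure it numerically.

```bash
python3 - <<'E'
from h import *
b=cv2.imread("pics/sfull7.png").max(2).astype(float)
def edges(r,c0,c1,th=150):
    x=np.arange(c0,c1);v=b[r,c0:c1]-th;i=np.where(v[:-1]*v[1:]<0)[0];return [round(float(x[k]+v[k]/(v[k]-v[k+1])),2) for k in i]
for r in range(183,216,1): print(r,edges(r,285,308),end=' ')
b=cv2.imread("pics/side0.png").max(2).astype(float);print()
for r in range(198,216): print(r,edges(r,280,310),end=' ')
print([proj("side",np.array([*m2w(110,0)+np.array([.84,-.54])/1*d,z])) for d,z in((-.012,.05),(.012,.05))],proj("side",np.array([*m2w(110,0),.05])))
E
```

```text
183 [292.97, 298.53] 184 [293.4, 297.77] 185 [293.76, 297.22] 186 [293.91, 296.74] 187 [293.84, 296.64] 188 [293.9, 296.6] 189 [294.05, 296.52] 190 [294.16, 296.42] 191 [294.04, 296.37] 192 [293.77, 296.4] 193 [293.64, 296.39] 194 [293.62, 296.32] 195 [293.61, 296.32] 196 [293.58, 296.29] 197 [293.61, 296.19] 198 [293.65, 295.88] 199 [293.33, 296.14] 200 [288.54, 298.44] 201 [286.47, 299.44] 202 [299.74] 203 [299.75] 204 [299.76] 205 [299.75] 206 [299.78] 207 [299.91] 208 [299.99] 209 [] 210 [300.14] 211 [300.23] 212 [300.24] 213 [300.02] 214 [299.83] 215 [299.49] 
198 [] 199 [] 200 [289.07, 298.32] 201 [287.21, 299.25] 202 [281.25, 285.4, 299.51] 203 [299.69] 204 [299.75] 205 [299.73] 206 [299.23] 207 [293.07, 295.67, 296.24] 208 [292.82] 209 [298.06] 210 [299.21] 211 [299.69] 212 [299.85] 213 [299.77] 214 [299.71] 215 [299.51] [(np.float64(292.50137054389705), np.float64(201.62451195527416)), (np.float64(300.8841390445157), np.float64(201.5709511485027))] (np.float64(296.6926416337636), np.float64(201.59773227491505))
```

Emit:
{"name": "servo_tool", "arguments": {
  "plan": [
    [-1,-0.006,0,0.01,0,0,0],
    [-1,0,0,0.015,0,0,0],
    [-1,0,0,0.015,0,0,0],
    [-1,0,0,0,0,0,0],
    [-1,0,0,0,0,0,0]
  ]
}}

```text
t: 20.83
ee_pos: [0.6703, 0.0202, 0.3023]
orientation: [-0.0, -0.067, 0.998, 0.0]
wrist_force: [0.4, 0.7, -0.0]
opening: 0.0212
gripper_force: 29.9
```

```bash
python3 - <<'E'
from h import *
s,R=now();print(s["t"],s["ee_pos"],s["opening"],w2m(s["ee_pos"]),s["wrist_force"],s["moment"])
E
```

```text
20.8333 [0.67030994 0.02022244 0.30232729] 0.02115730318002043 [111.28796591  -0.14687233] [ 0.37542826  0.65806781 -0.00360449] [0.00343353 0.0144037  0.0509592 ]
```

Emit:
{"name": "servo_tool", "arguments": {
  "plan": [
    [-1,0,0,0.015,0,0,0],
    [-1,0,0,0.015,0,0,0],
    [-1,0,0,0,0,0,0]
  ]
}}

```text
t: 21.08
ee_pos: [0.6704, 0.0201, 0.2927]
orientation: [-0.0, -0.067, 0.998, -0.0]
wrist_force: [2.1, -0.0, -1.1]
opening: 0.0211
gripper_force: 29.9
```

Emit:
{"name": "servo_tool", "arguments": {
  "plan": [
    [-1,0,0,0.01,0,0,0],
    [-1,0,0,0.01,0,0,0],
    [-1,0,0,0,0,0,0]
  ]
}}

```text
t: 21.33
ee_pos: [0.6704, 0.0201, 0.2871]
orientation: [-0.0, -0.067, 0.998, -0.0]
wrist_force: [1.3, -1.1, -0.8]
opening: 0.0211
gripper_force: 29.9
```

Emit:
{"name": "servo_tool", "arguments": {
  "plan": [
    [-1,0,0,0.015,0,0,0],
    [-1,0,0,0.015,0,0,0],
    [-1,0,0,0,0,0,0]
  ]
}}

```text
t: 21.58
ee_pos: [0.6703, 0.0202, 0.2776]
orientation: [-0.0, -0.067, 0.998, -0.0]
wrist_force: [0.8, -0.5, -0.9]
opening: 0.0212
gripper_force: 29.9
```

Emit:
{"name": "servo_tool", "arguments": {
  "plan": [
    [-1,0,0,0.015,0,0,0],
    [-1,0,0,0.015,0,0,0],
    [-1,0,0,0,0,0,0]
  ]
}}

```text
t: 21.83
ee_pos: [0.6703, 0.0201, 0.2686]
orientation: [-0.001, -0.067, 0.998, 0.0]
wrist_force: [1.4, -1.4, -2.3]
opening: 0.0212
gripper_force: 29.9
```

Emit:
{"name": "servo_tool", "arguments": {
  "plan": [
    [-1,0,0,0.015,0,0,0],
    [-1,0,0,0,0,0,0],
    [-1,0,0,0,0,0,0]
  ]
}}

```text
t: 22.08
ee_pos: [0.6704, 0.0202, 0.2649]
orientation: [-0.0, -0.067, 0.998, 0.0]
wrist_force: [1.0, -0.3, -1.2]
opening: 0.0211
gripper_force: 29.9
```

Emit:
{"name": "servo_tool", "arguments": {
  "plan": [
    [-1,0,0,0.01,0,0,0],
    [-1,0,0,0,0,0,0],
    [-1,0,0,0,0,0,0]
  ]
}}

```text
t: 22.33
ee_pos: [0.6704, 0.0202, 0.2621]
orientation: [-0.0, -0.067, 0.998, 0.0]
wrist_force: [1.7, 0.0, -1.9]
opening: 0.0213
gripper_force: 29.9
```

Emit:
{"name": "servo_tool", "arguments": {
  "plan": [
    [-1,0,0,0.01,0,0,0],
    [-1,0,0,0,0,0,0],
    [-1,0,0,0,0,0,0]
  ]
}}

```text
t: 22.58
ee_pos: [0.6704, 0.0202, 0.259]
orientation: [-0.0, -0.067, 0.998, 0.0]
wrist_force: [-0.1, 0.4, -1.3]
opening: 0.0214
gripper_force: 29.9
```

Emit:
{"name": "servo_tool", "arguments": {
  "plan": [
    [-1,0,0,0.01,0,0,0],
    [-1,0,0,0,0,0,0],
    [-1,0,0,0,0,0,0]
  ]
}}

```text
t: 22.83
ee_pos: [0.6705, 0.0202, 0.2572]
orientation: [0.001, -0.067, 0.998, 0.0]
wrist_force: [-0.3, -0.1, 5.4]
opening: 0.0218
gripper_force: 30.0
```

Emit:
{"name": "servo_tool", "arguments": {
  "plan": [
    [-1,0,0,0.006,0,0,0],
    [-1,0,0,0,0,0,0],
    [-1,0,0,0,0,0,0]
  ]
}}

```text
t: 23.08
ee_pos: [0.6705, 0.0203, 0.2571]
orientation: [0.001, -0.067, 0.998, 0.0]
wrist_force: [-3.2, -0.3, 12.5]
opening: 0.0214
gripper_force: 30.0
```

Emit:
{"name": "servo_tool", "arguments": {
  "plan": [
    [-1,0,0,-0.008,0,0,0],
    [-0.3,0,0,0,0,0,0],
    [-0.3,0,0,0,0,0,0],
    [-0.3,0,0,0,0,0,0],
    [-0.3,0,0,-0.08,0,0,0],
    [-0.3,0,0,-0.12,0,0,0],
    [-0.3,0.1,0,0,0,0,0],
    [-0.3,0,0,0,0,0,0]
  ]
}}

```text
t: 23.75
ee_pos: [0.6377, 0.0159, 0.3181]
orientation: [-0.001, -0.067, 0.998, 0.0]
wrist_force: [-1.7, 0.1, -1.2]
opening: 0.032
gripper_force: 0.0
```

```bash
python3 - <<'E'
from h import *
s,R=now();print(s["t"],s["ee_pos"],s["opening"],w2m(s["ee_pos"]))
go(m2w(79,0),.045,TH+np.pi/2)
b=env.get_image("side");cv2.imwrite("pics/s8.png",b)
g=b.max(2).astype(int)
for z in(.060,.073,.086):print(proj("side",np.array([*m2w(110,0),z])))
print(g[180:206,288:304])
E
```

```text
23.75 [0.63773104 0.01591822 0.31810855] 0.03199021823744886 [ 7.84260785e+01 -5.99894901e-02]
turn [ 0.0001 -0.0009  0.0001] shift [-1.90e-03  2.00e-04  3.37e-01] rows 1.0 3.0
(np.float64(296.73245036235664), np.float64(198.66402505298646))
(np.float64(296.78463775303936), np.float64(194.8180714053669))
(np.float64(296.8373245942521), np.float64(190.93531071369642))
[[103  54  54  50  49  50  53  49  51  54  93 215 237 239 240 244]
 [105  58  50  50  48  53  51  51  52  56 103 220 241 242 241 243]
 [103  55  51  52  47  49  50  46  50  64 125 222 242 243 242 244]
 [100  56  49  50  49  50  47  57  70 111 183 230 240 240 242 244]
 [107  59  49  52  49  56  70 109 170 205 230 237 239 243 245 243]
 [109  55  54  56  66 101 157 193 226 237 240 240 241 241 242 241]
 [115  67  69 100 144 183 217 232 237 238 239 242 240 237 235 235]
 [176 132 165 191 211 219 224 230 236 236 237 238 239 238 235 239]
 [233 228 235 239 236 230 229 226 228 232 236 237 238 239 240 243]
 [243 245 246 243 241 240 237 232 229 232 236 238 241 242 244 244]
 [243 246 244 241 242 238 235 230 226 226 231 235 243 246 24
[... 312 characters left out ...]
  92  91 103 167 231 244 247]
 [246 244 243 242 199 117  91  87  90  91  92  99 172 235 248 249]
 [247 246 245 241 202 122  91  88  84  86  93 108 186 237 245 246]
 [243 244 245 235 194 127  93  89  83  87  92 119 209 235 240 240]
 [230 223 214 185 149 117  97  90  84  86  92 133 223 239 239 239]
 [179 145 127  97  89  99  91  87  87  88  87 129 228 241 237 234]
 [ 95  87  81  78  82  87  74  75  82  84  78 101 212 239 238 235]
 [ 44  45  55  80  77  73  56  57  68  70  64  80 186 233 240 243]
 [ 65  50  43  58  54  42  40  41  51  56  46  69 181 233 243 244]
 [ 68  47  37  39  41  39  37  38  42  46  37  64 179 235 243 241]
 [ 47  41  37  37  37  40  39  39  38  40  38  64 179 235 242 241]]
```

Emit:
{"name": "servo_tool", "arguments": {
  "plan": [
    [-0.3,-0.001,0,0.1,0,0,0],
    [-0.3,0,0,0.1,0,0,0],
    [-0.3,0,0,0.04,0,0,0],
    [-0.3,0,0,0,0,0,0],
    [-0.3,0,0,0,0,0,0]
  ]
}}

```text
t: 24.22
ee_pos: [0.6414, 0.0163, 0.2441]
orientation: [-0.001, -0.067, 0.998, 0.0]
wrist_force: [-0.1, -0.7, 0.5]
opening: 0.0319
gripper_force: 0.0
```

Emit:
{"name": "servo_tool", "arguments": {
  "plan": [
    [-0.3,0,0,0.02,0,0,0],
    [-0.3,0,0,0.02,0,0,0],
    [-0.3,0,0,0,0,0,0]
  ]
}}

```text
t: 24.47
ee_pos: [0.641, 0.0162, 0.2326]
orientation: [-0.0, -0.067, 0.998, 0.0]
wrist_force: [0.0, -0.3, -0.7]
opening: 0.0322
gripper_force: 0.0
```

Emit:
{"name": "servo_tool", "arguments": {
  "plan": [
    [-0.3,0,0,0.02,0,0,0],
    [-0.3,0,0,0.02,0,0,0],
    [-0.3,0,0,0.01,0,0,0],
    [-0.3,0,0,0,0,0,0]
  ]
}}

```text
t: 24.8
ee_pos: [0.6406, 0.0162, 0.2168]
orientation: [-0.001, -0.067, 0.998, 0.0]
wrist_force: [0.7, -0.9, -0.3]
opening: 0.0319
gripper_force: 0.0
```

```bash
python3 - <<'E'
from h import *
s,R=now();print(s["t"],s["ee_pos"],s["opening"],w2m(s["ee_pos"]),s["wrist_force"],s["moment"])
E
```

```text
24.8 [0.64063506 0.01621148 0.21683676] 0.0319472305941839 [81.34324689 -0.15733896] [ 0.68552198 -0.86771385 -0.27632487] [ 0.04573673 -0.04965525  0.041148  ]
```

Emit:
{"name": "servo_tool", "arguments": {
  "plan": [
    [-0.3,0.007,0,0,0,0,0],
    [-0.3,0,0,0,0,0,0],
    [-1,0,0,0,0,0,0],
    [-1,0,0,0,0,0,0],
    [-1,0,0,0,0,0,0],
    [-1,0,0,0,0,0,0],
    [-1,0,0,0,0,0,0],
    [-1,0,0,0,0,0,0]
  ]
}}

```text
t: 25.47
ee_pos: [0.6389, 0.0164, 0.2181]
orientation: [0.0, -0.067, 0.998, 0.0]
wrist_force: [-0.8, 4.8, 1.2]
opening: 0.0169
gripper_force: 30.0
```

```bash
python3 - <<'E'
from h import *
s,R=now();print(s["t"],s["opening"],s["gripper_force"],w2m(s["ee_pos"]),s["wrist_force"],s["moment"])
crop("top",225,160,65,90,6,"t9.png")
E
```

```text
25.4667 0.016923649804826323 29.995721876621246 [79.69485544  0.30448811] [-0.81899223  4.75943559  1.16254662] [0.62295456 0.05623536 0.34140516]
```

The fingers hold both flanges at 16.9 mm (17 mm expected when shut) with 30 N, so I'm handing in.

```bash
python3 -c "
from cell import env
print(env.sign_off())"
```

```text
the job is handed in; nothing more can be done
None
```

I handed the job in at about 25.5 s: the base plate is home under the rear lip, the gate is shut and the pin is down on its collar. The fingers are still holding the seam flanges closed at 16.9 mm with 30 N; the only oddity was the parked pin, which leaned a few mm in its socket before I picked it up.

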